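# Hang a washed printing block on the next rail arm

### The arm

A 6-joint arm with a two-finger parallel gripper is mounted at the origin on the work surface. World frame = base frame: x ahead of the robot, y to its left, z up, the work surface at z = 0. Lengths are in m, angles in rad, forces in N, time in s.
With the tool pointing down it reaches from about 0.35 to 0.975 m from the base axis. Payload 7.1 kg.
Tool frame: the origin (TCP) lies midway between the tips of the shut fingers; the grasp point (between the pads) lies 19 mm behind it; z points along the fingers, y is the line along which they close (so a half turn about z gives the same grasp; the last joint's range is limited). The gripper opens to 88 mm and grips with 3 to 60 N. Pads are 20 mm wide; open, the fingers measure 115 mm over their backs; the gripper's body (75 mm by 178 mm) begins 61 mm behind the grasp point.
Start: joints at [-1.154, 0.423, 1.63, -0, 1.089, -0.019], TCP at [0.264, -0.567, 0.201] pointing down, gripper open.
Joint ranges: [-3, 3], [-0.9, 2.11], [0.09, 2.58], [-1.31, 4.45], [0.11, 2.69], [-2.54, 2.54]. Speed limits (rad/s): [2.39, 2.39, 3.01, 3.14, 3.14, 3.14].

### API

Orientations are given as a unit quaternion [w, x, y, z].
In Python, from station import move_pose, movel, movej, command_gripper, wait, inverse_kinematics, read_camera, camera_info, MotionError, job_done, get_time, get_joint_pos, get_qvel, get_effort, get_tcp_pos, get_ee_rot, get_ft_force, get_ft_torque, get_grip_width, get_finger_force gives the robot as it stands. Calls block until the motion is done:
- move_pose(position, orientation): joint-space move of the TCP to a pose.
- movel(position, frame=None, v=0.15, until_force=None): straight line of the TCP; frame=None keeps the orientation; v is the mean speed in m/s. With until_force (N) it stops when the force on the tool has changed by that much, and returns True; else False.
- movej(angles): joint-space move.
- command_gripper(opening): opening from 0.0 (shut) to 1.0 (fully open); the grip force is fixed at half the most; returns when the fingers have stopped.
- wait(seconds).
- inverse_kinematics(position, orientation): joint angles nearest the present ones, or None.
- read_camera(name): name is "scene" or "top" or "wrist"; returns the picture (420x560x3 uint8, red, green, blue); there is no depth.
- camera_info(name): a dict with "intrinsics" (3x3 intrinsics, pixels), "T" (4x4, takes a point from camera to world coordinates); the wrist camera has in their place "tool_from_camera" (4x4, takes a point from camera to tool coordinates, whose origin is the TCP and whose axes are the flange's). Camera axes: x right, y up, looking along -z (the intrinsics and any distortion apply to the point x, -y, -z); pixel columns grow to the right and rows downward; lengths in m; the calibration is good to about 2 mm. A picture is of the moment at which its call begins: read the wrist's pose just before it. camera_info takes no time and is no camera call.
A pose or a line that the arm cannot do raises MotionError and nothing moves.
- job_done(): hands the job in; it is judged then, once.
Readings, each from a call of its own:
- get_time(): time.
- get_joint_pos(): joint angles.
- get_qvel(): joint speeds.
- get_effort(): joint torques, N m.
- get_tcp_pos(): TCP position.
- get_ee_rot(): TCP orientation.
- get_ft_force(): force on the tool from outside, world axes, zero at the start.
- get_ft_torque(): the same for the moment, N m.
- get_grip_width(): opening from 0.0 (shut) to 1.0 (fully open).
- get_finger_force(): force on a finger pad.
Only numpy, scipy, OpenCV 4.12 (cv2) and the standard library are available. Lean on these libraries where they do the work, as an engineer would, in place of code of your own. Each camera call takes 0.05 s, during which the arm holds its last target. There are 200 camera calls.

### The job

The washed printing block has drained: lift it out of the drip trough over the end stop of its rail arm, stand it gently upright on the rubber mat and let go, since under the shelf it can only be held by its wooden body, not by the tang. Then take it again and hang it by its slot behind the end stop of the empty rail arm under the shelf, and leave it hanging still. Leave the other hanging block, the jar, the swatch deck and the brush where they are.

Things in the scene. Friction and masses are not known exactly. Their poses are not given: they have to be found in the camera images.
- block_center (a point): Centre of the dark wooden body of the washed printing block that hangs in the trough. The body is 54 (x) x 62 (y) x 90 (z) mm, its underside 45 mm below this point; z is up when it hangs or stands. Mass 0.16 to 0.29 kg. It may be hung either way round (+x or -x face to the front)
- block: The same block; origin at the middle of its underside. From the body's top rises a flat lighter-wood tang, midway in its thickness: 8 mm thick (x), 46 wide (y), 119 tall, so the whole is 209 mm tall. A closed rectangular slot goes through the tang along x: 26 mm wide, 38 tall, from 55 mm above the body; 26 mm of wood is left above it, 10 mm each side
- block_slot (a point): Middle of the upper edge of that block's slot, the edge that rests on a rail arm: 138 mm above the centre of the body, 26 mm below the top of the tang; same axes as the block
- first_stop (a point): End stop of the arm the block hangs on: a level steel bar 12 mm wide (y), 10 high, with an upturned end 6 mm thick, 12 wide, rising 14 mm above the bar. Point: middle of the bar's top, at the stop's inner face. x runs to the root (95 mm), the free end points to -x. Nothing is above it. The slot passes the stop raised 14 to 28 mm from hanging, drawn to -x; the body below is past the stop when the slot is 33 mm in front of it
- trough: Fixed narrow steel drip trough under that arm; origin on the table, 35 mm in +x from first_stop, same axes. Inside 84 mm wide (y), x from -134 to +55 mm; rim 120 mm above the table, walls 4 mm. The block's underside hangs 20 mm above the table with 11 mm free each side, so only the tang can be taken there
- mat: Rubber mat 160 x 160 x 8 mm, lying fixed on the table; origin at the middle of its underside
- free_stop (a point): End stop of the empty arm under the shelf, where the block must go; bar and stop have the same section and sizes as the first. Point: middle of the bar's top, at the stop's inner face, 225 mm above the table. x runs from the stop to the root (100 mm), the free end points to -x, z up. A block hangs well anywhere from 10 to 80 mm behind the stop (+x)
- rail_free: The empty arm itself, fixed; origin on the middle of the bar's top, 30 mm in +x from free_stop, same axes. The wire shelf's underside is 75 mm above the bar's top and covers it from 15 mm behind the stop to the root: no room to hold the tang from above there. Hold the block by its body, across its 62 mm, with the gripper leaning back to -x about 35 to 45 degrees from vertical
- used_stop (a point): The same point of the like arm 150 mm to one side (either side) of the empty one, on which the other block hangs. The wire shelf is 340 mm wide (y), centred between the two arms, its top 310 mm above the table; stock on it reaches 375 mm. Its two posts stand 115 mm behind the stops (+x), 145 mm either side of the middle
- block2_center (a point): Centre of the wooden body of the other block, of the same shape and size, hanging on the other arm under the shelf; leave it there
- jar_center (a point): Middle of a lidded glass jar, 64 mm across and 90 mm tall, on the table; leave it
- deck_center (a point): Middle of a colour swatch deck, 150 x 45 x 16 mm, lying on the table; leave it
- brush_grip (a point): Handle of a flat brush, about 180 mm long, lying on the table; leave it

How it is judged:
On the way:
1. the block stands upright on the mat, let go and at rest (x of block_center in the frame of mat between -0.056 and 0.056 m and y of block_center in the frame of mat between -0.056 and 0.056 m and z of block_center in the frame of mat between 0.045 and 0.06 m and angle between block_center's own z axis and vertical below 0.1 rad and contact force between the fingers and block below 0.1 N and linear speed of block below 0.03 m/s), for 0.2 s.
At the end, for the whole second after the job is handed in: The block hangs by its slot on the empty arm: slot edge 4 to 92 mm behind the stop, within 13 mm of the arm's middle and -4 to +5 mm of the bar's top, its weight on the bar, upright within 0.12 rad, let go and still (under 0.04 m/s and 0.4 rad/s) (x of block_slot in the frame of free_stop between 0.004 and 0.092 m and y of block_slot in the frame of free_stop between -0.013 and 0.013 m and z of block_slot in the frame of free_stop between -0.004 and 0.005 m and angle between block_center's own z axis and vertical below 0.12 rad and contact force between block and rail_free above 0.5 N and contact force between the fingers and block below 0.1 N and linear speed of block below 0.04 m/s and angular speed of block below 0.4 rad/s); the robot touches nothing.
It fails at once if the block is banged down on the mat (over 45 N) (contact force between block and mat above 45 N).
It fails at once if the other hanging block is moved more than 30 mm (distance of block2_center from where it was at the start of the episode above 0.03 m).
It fails at once if the jar, the swatch deck or the brush is moved more than 30 mm (distance of any of jar_center, deck_center, brush_grip from where it was at the start of the episode above 0.03 m).
It also fails if it takes over 72 s, if anything falls off the work surface, if the arm or the gripper's body presses on something with over 40 N, if the wrist force passes 120 N, or if a joint passes its speed limit or range.

## Working session

There is one attempt and no reset: what is moved stays moved. The work goes in short steps, each a Python script; the robot and the scene stay as the last script left them, time stands still between calls to the robot, and variables do not carry over. Pictures are saved under pics/ and viewed, at most 10 in all, crops included, and the job is handed in when it is done.

```bash
ls; mkdir -p pics; python3 - <<'E'
from station import *
import cv2, numpy as np
for n in ["scene","top"]:
    im=read_camera(n); cv2.imwrite(f"pics/{n}0.png",im[:,:,::-1])
    i=camera_info(n); print(n,{k:np.round(np.array(v),4).tolist() if not isinstance(v,str) else v for k,v in i.items()})
print({k:np.round(np.array(v),4).tolist() for k,v in camera_info("wrist").items()})
print(get_tcp_pos(),get_ee_rot(),get_time())
E
```

```text
pics
scene {'intrinsics': [[419.1573, 0.0, 287.2518], [0.0, 419.1573, 211.5647], [0.0, 0.0, 1.0]], 'T': [[0.7984, -0.4479, 0.4024, 1.0165], [0.6018, 0.614, -0.5108, -0.5786], [-0.0183, 0.65, 0.7597, 0.9748], [0.0, 0.0, 0.0, 1.0]]}
top {'intrinsics': [[481.1678, 0.0, 275.1334], [0.0, 481.1678, 208.3506], [0.0, 0.0, 1.0]], 'T': [[-0.0201, 0.9914, -0.1291, 0.4638], [-0.9997, -0.0184, 0.0137, 0.0167], [0.0112, 0.1293, 0.9915, 1.0694], [0.0, 0.0, 0.0, 1.0]]}
{'intrinsics': [[361.5466, 0.0, 279.7553], [0.0, 361.5466, 213.7902], [0.0, 0.0, 1.0]], 'tool_from_camera': [[-0.0005, 0.9592, 0.2828, 0.0776], [1.0, 0.0002, 0.0009, 0.0004], [0.0008, 0.2828, -0.9592, -0.1828], [0.0, 0.0, 0.0, 1.0]]}
[ 0.26364116 -0.56607737  0.20019411] [-6.93472126e-04  9.76350854e-01  2.16190913e-01 -1.37062916e-04] 0.1
```

View pics/scene0.png

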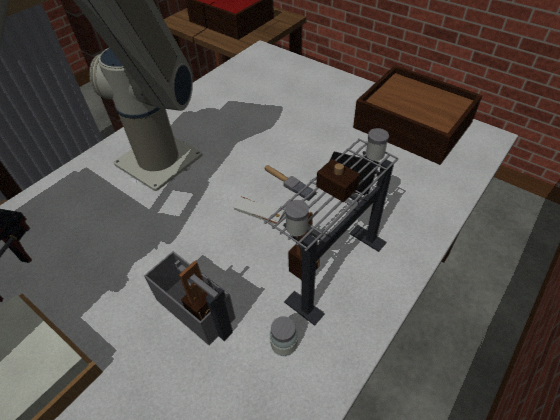

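View pics/top0.png

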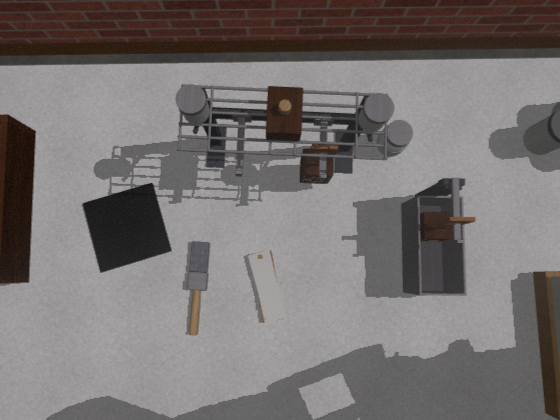

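The scene view shows the trough with the block's tang (190,275), the shelf, the block under it (300,258) and the jar (283,335). The top view shows:
- the mat at (127,228)
- the empty arm at col 240, with its stop near row 175
- the used arm with its block at (317,165)
- the trough at (435,245), with the tang at (462,219)

Next come rough positions and close wrist views.

```bash
cat > h.py <<'E'
import numpy as np, cv2
from station import *
from scipy.spatial.transform import Rotation as R
def cam(n):
    """intrinsics, camera->world now"""
    i=camera_info(n); K=np.array(i["intrinsics"])
    if n!="wrist": return K,np.array(i["T"])
    q=np.array(get_ee_rot()); T=np.eye(4); T[:3,:3]=R.from_quat(q[[1,2,3,0]]).as_matrix(); T[:3,3]=get_tcp_pos()
    return K,T@np.array(i["tool_from_camera"])
def ray(c,p):
    K,T=c; d=np.array([(p[0]-K[0,2])/K[0,0],-(p[1]-K[1,2])/K[1,1],-1]); d=T[:3,:3]@d
    return T[:3,3],d/np.linalg.norm(d)
def onz(c,p,z):
    o,d=ray(c,p); return o+d*(z-o[2])/d[2]
def tri(*cp):
    """least squares point of rays [(cam,pixel),...], and its residual"""
    A=np.zeros((3,3));b=np.zeros(3);L=[]
    for c,p in cp:
        o,d=ray(c,p);P=np.eye(3)-np.outer(d,d);A+=P;b+=P@o;L.append((o,P))
    x=np.linalg.solve(A,b); return x,max(np.linalg.norm(P@(x-o)) for o,P in L)
def proj(c,X):
    K,T=c; q=T[:3,:3].T@(np.asarray(X)-T[:3,3]); return np.array([K[0,2]-K[0,0]*q[0]/q[2],K[1,2]+K[1,1]*q[1]/q[2]])
def quat(zdir,ydir):
    """tool orientation with fingers along zdir, closing line ydir"""
    z=np.array(zdir,float);z/=np.linalg.norm(z);y=np.array(ydir,float);y-=z*(y@z);y/=np.linalg.norm(y)
    q=R.from_matrix(np.column_stack([np.cross(y,z),y,z])).as_quat(); return q[[3,0,1,2]]
def snap(name):
    c=cam("wrist"); im=read_camera("wrist"); cv2.imwrite(f"pics/{name}.png",im[:,:,::-1]); np.savez(f"pics/{name}.npz",K=c[0],T=c[1]); return c,im
def load(name):
    d=np.load(f"pics/{name}.npz"); return d["K"],d["T"]
E
python3 - <<'E'
from h import *
t=cam("top"); f=lambda *p:np.round(onz(t,p[:2],p[2]),3)
print("trough corners rim",f(404,198,.12),f(465,196,.12),f(419,294,.12),f(466,294,.12))
print("tang top",f(450,219,.229),f(475,219,.229))
print("free arm",f(240,115,.225),f(240,175,.239),"used",f(323,115,.225),f(322,180,.1))
print("mat",f(83,204,.008),f(153,184,.008),f(171,250,.008),f(101,271,.008))
print("jar",f(398,135,.09),"deck",f(266,287,.016),"brush",f(196,310,.01))
print("shelf",f(180,150,.31),f(386,158,.31),f(182,86,.31))
print(R.from_quat(np.array(get_ee_rot())[[1,2,3,0]]).as_matrix().round(3))
E
```

```text
trough corners rim [ 0.603 -0.255  0.12 ] [ 0.605 -0.378  0.12 ] [ 0.414 -0.274  0.12 ] [ 0.412 -0.366  0.12 ]
tang top [ 0.549 -0.303  0.229] [ 0.548 -0.347  0.229]
free arm [0.746 0.065 0.225] [0.632 0.066 0.239] used [ 0.743 -0.085  0.225] [ 0.647 -0.094  0.1  ]
mat [0.62  0.428 0.008] [0.662 0.274 0.008] [0.514 0.232 0.008] [0.471 0.384 0.008]
jar [ 0.742 -0.258  0.09 ] deck [0.43  0.025 0.016] brush [0.384 0.177 0.01 ]
shelf [0.66  0.158 0.31 ] [ 0.641 -0.175  0.31 ] [0.768 0.155 0.31 ]
[[ 0.907  0.422 -0.001]
 [ 0.422 -0.907  0.001]
 [ 0.    -0.001 -1.   ]]
```

```bash
python3 - <<'E'
from h import *
dn=quat((0,0,-1),(0,1,0)); s,c=np.sin(.7),np.cos(.7); ln=quat((s,0,-c),(0,1,0)); ln2=quat((s,0,-c),(0,-1,0))
for p,q in [((.46,-.32,.36),dn),((.55,-.32,.2),dn),((.57,.33,.18),dn),((.52,.066,.32),ln),((.67,.066,.08),ln),((.567,.33,.05),ln),((.52,.066,.32),ln2),((.67,.066,.08),ln2)]:
    j=inverse_kinematics(p,q); print(p,None if j is None else np.round(j,2))
try:
    move_pose((.47,-.35,.36),dn); snap("t1"); movel((.45,-.28,.40)); snap("t2"); print(get_time())
    move_pose((.53,.035,.31),ln); snap("f1"); movel((.50,.095,.36)); snap("f2")
except MotionError as e: print("ERR",e)
print(get_time())
cv2.imwrite("pics/a1.png",np.hstack([cv2.resize(cv2.imread(f"pics/t{i}.png"),None,fx=.714,fy=.714) for i in (1,2)]))
cv2.imwrite("pics/a1.png",np.vstack([np.hstack([cv2.resize(cv2.imread(f"pics/{k}{i}.png"),(400,300)) for i in (1,2)]) for k in "tf"]))
E
```

```text
(0.46, -0.32, 0.36) [-0.63  0.18  1.6  -0.    1.37 -2.2 ]
(0.55, -0.32, 0.2) [-0.55  0.44  1.6  -0.    1.1  -2.12]
(0.57, 0.33, 0.18) [ 0.51  0.49  1.57 -0.    1.08 -1.06]
(0.52, 0.066, 0.32) [ 0.17 -0.14  2.2  -0.29  0.4  -1.17]
(0.67, 0.066, 0.08) [0.12 0.54 2.09 3.53 0.2  1.28]
(0.567, 0.33, 0.05) None
(0.52, 0.066, 0.32) [ 0.17 -0.14  2.2  -0.29  0.4   1.97]
(0.67, 0.066, 0.08) [ 0.12  0.54  2.09  3.53  0.2  -1.86]
2.8083
4.8833
```

View pics/a1.png

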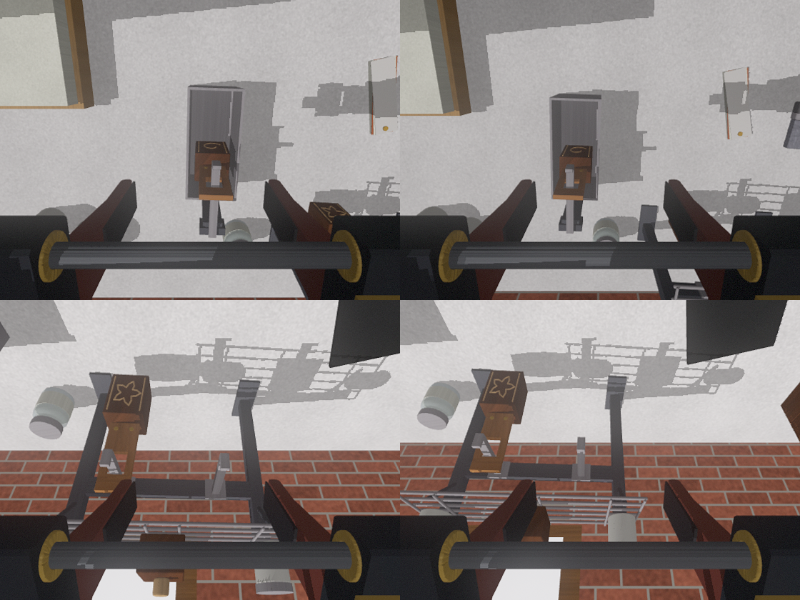

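Both pairs show what is needed, upside down because up in the picture points towards the base. The trough's tang and bar are at about (301,238) in t1 and (245,245) in t2. The free stop is at about (311,231) in f1 and (253,217) in f2. I'll zoom in on all four and check how the arm reaches the mat.

```bash
python3 - <<'E'
from h import *
t=[]
for n,x,y in [("t1",301,245),("t2",245,250),("f1",311,225),("f2",253,217)]:
    im=cv2.imread(f"pics/{n}.png")[y-60:y+60,x-80:x+80]; t.append(cv2.resize(im,(400,300),interpolation=cv2.INTER_CUBIC)); 
cv2.imwrite("pics/a2.png",cv2.convertScaleAbs(np.vstack([np.hstack(t[:2]),np.hstack(t[2:])]),alpha=1.6))
for L in (35,40,45):
  for yaw in (0,.26,.52):
    a=np.radians(L)
    for sg in (1,-1):
      q=quat((np.sin(a)*np.cos(yaw),np.sin(a)*np.sin(yaw),-np.cos(a)),(-sg*np.sin(yaw),sg*np.cos(yaw),0))
      o=[]
      for p in ((.567,.33,.05),(.567,.33,.15),(.53,.32,.05),(.52,.066,.15),(.67,.066,.08)):
        j=inverse_kinematics(p,q); o.append("-" if j is None else str(np.round(j,1)))
      print(L,yaw,sg,*o)
E
```

```text
35 0 1 - [ 0.7  0.4  2.  -1.   0.5 -0. ] - - -
35 0 -1 - - - - -
35 0.26 1 [0.6 0.6 2.1 4.3 0.2 0.7] [ 0.6  0.4  2.  -0.9  0.2 -0.4] [0.6 0.6 2.1 4.2 0.2 0.8] - -
35 0.26 -1 [ 0.6  0.6  2.1  4.3  0.2 -2.5] - [ 0.6  0.6  2.1  4.2  0.2 -2.3] [ 0.   0.2  2.3  1.4  0.1 -0.1] [ 0.   0.5  2.   1.7  0.1 -0.3]
35 0.52 1 [0.5 0.6 2.1 3.1 0.1 1.6] [ 0.5  0.4  2.1  0.1  0.1 -1.7] [0.5 0.5 2.2 3.2 0.2 1.6] - -
35 0.52 -1 [ 0.5  0.6  2.1  3.1  0.1 -1.5] [0.5 0.4 2.1 0.1 0.1 1.5] [ 0.5  0.5  2.2  3.2  0.2 -1.6] [-0.1  0.2  2.3  1.3  0.4 -0.2] [-0.1  0.5  2.   1.3  0.3 -0.3]
40 0 1 - [ 0.7  0.4  2.  -1.3  0.5  0.3] - [0.2 0.2 2.4 3.8 0.2 1.1] [0.1 0.5 2.1 3.5 0.2 1.3]
40 0 -1 - - - [ 0.2  0.2  2.4  3.8  0.2 -2.1] [ 0.1  0.5  2.1  3.5  0.2 -1.9]
40 0.26 1 [0.6 0.6 2.1 3.9 0.3 1.1] - [0.7 0.6 2.2 3.9 0.4 1.2] [-0.   0.2  2.4  2.3  0.2  2.2] [-0.   0.5  2.1  2.3  0.2  2.2]
40 0.26 -1 [ 0.6  0.6  2.1  3.9  0.3 -2.1] - [ 0.7  0.6  2.2  3.9  0.4 -2. ] [-0.   0.2  2.4  2.3  0.2 -0.9] [-0.   0.5  2.1  2.3  0.2 -1. ]
40 0.52 1 [0.5 0.6 2.1 3.1 0.3 1.6] - [0.5 0.6 2.2 3.2 0.3 1.6] [-0.2  0.3  2.3  1.6  0.4  
[... 374 characters left out ...]
3  2.4  3.5  0.4 -1.8] [ 0.1  0.6  2.1  3.4  0.4 -1.7]
45 0.26 1 [0.6 0.6 2.1 3.8 0.5 1.3] [0.6 0.4 2.1 4.2 0.3 0.8] [0.7 0.6 2.2 3.8 0.5 1.3] [-0.   0.3  2.4  2.6  0.4  1.9] [-0.   0.6  2.1  2.6  0.4  1.9]
45 0.26 -1 [ 0.6  0.6  2.1  3.8  0.5 -1.9] [ 0.6  0.4  2.1  4.2  0.3 -2.3] [ 0.7  0.6  2.2  3.8  0.5 -1.8] [-0.   0.3  2.4  2.6  0.4 -1.2] [-0.   0.6  2.1  2.6  0.4 -1.2]
45 0.52 1 [0.5 0.6 2.2 3.1 0.4 1.6] [0.5 0.4 2.2 3.1 0.2 1.6] [0.5 0.6 2.2 3.2 0.5 1.6] [-0.2  0.3  2.4  1.9  0.5  2.2] [-0.1  0.6  2.1  1.9  0.5  2.2]
45 0.52 -1 [ 0.5  0.6  2.2  3.1  0.4 -1.6] [ 0.5  0.4  2.2  3.1  0.2 -1.5] [ 0.5  0.6  2.2  3.2  0.5 -1.6] [-0.2  0.3  2.4  1.9  0.5 -0.9] [-0.1  0.6  2.1  1.9  0.5 -0.9]
```

View pics/a2.png

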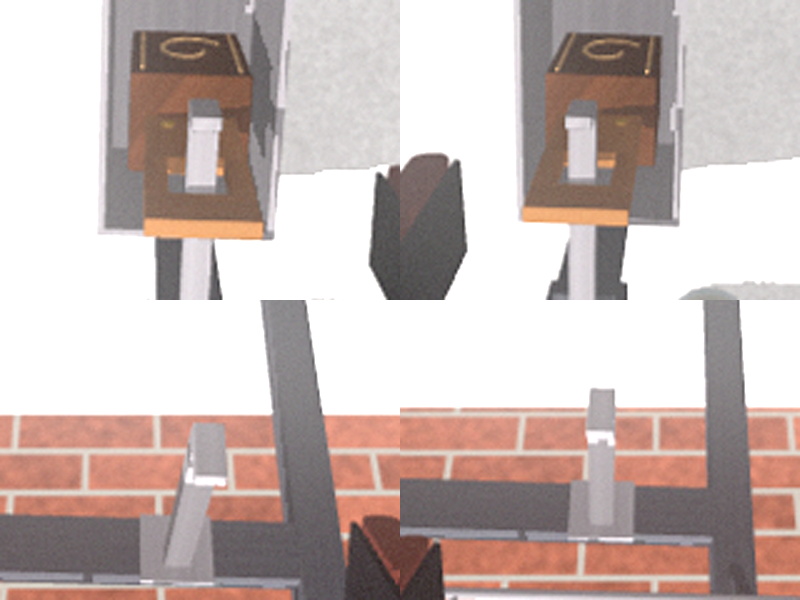

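The zoomed pictures show:
- the tang's orange top face centred at (205,229) in the t1 crop and (177,215) in the t2 crop
- the white top faces of both stops, with inner edges at (207,130) and (182,127) for the first stop, and (207,186) and (201,144) for the free one
- the slot with the bar passing through it

I'll triangulate these.

```bash
python3 - <<'E'
from h import *
off={"t1":(221,185),"t2":(165,190),"f1":(231,165),"f2":(173,157)}
C={k:load(k) for k in off}
def P(k,p): return (C[k],np.array(p)/2.5+off[k])
def T(n,a,b,k="t"):
    x,r=tri(P(k+"1",a),P(k+"2",b)); print(n,x.round(4),round(r,4)); return x
T("tang top",(205,229),(177,215))
T("tang L",(145,229),(124,214)); T("tang R",(265,229),(229.5,216))
T("stop1 top inner",(207,130),(182,127)); T("bar1 far",(197,299),(181,299))
s=T("stop2 top inner",(207,186),(201,144),"f"); r=T("bar2 root",(179,267),(200,224),"f")
print("axis2 yaw",np.degrees(np.arctan2(*(r-s)[[1,0]])))
t=cam("top")
for k,v in off.items(): pass
print("slot1? top-cam check: tang", proj(t,tri(P("t1",(205,229)),P("t2",(177,215)))[0]), "stop2",proj(t,s))
# mat from top mask + wrist f views
im=read_camera("top"); m=(im.max(2)<45).astype(np.uint8); m[:,180:]=0; m[:170]=0
c=max(cv2.findContours(m,0,2)[0],key=cv2.contourArea); rc=cv2.minAreaRect(c); pts=np.array([onz(t,p,.008) for p in cv2.boxPoints(rc)]); print(rc,pts.round(3),pts.mean(0))
E
```

```text
tang top [ 0.5482 -0.328   0.2258] 0.0003
tang L [ 0.5482 -0.3511  0.2252] 0.0005
tang R [ 0.5476 -0.3052  0.2273] 0.0001
stop1 top inner [ 0.5142 -0.3267  0.2079] 0.0002
bar1 far [ 0.5915 -0.3294  0.2131] 0.0045
stop2 top inner [0.6497 0.0658 0.2332] 0.0005
bar2 root [0.7324 0.0598 0.2284] 0.0001
axis2 yaw -4.108313187588469
slot1? top-cam check: tang [463.48228628 219.14020066] stop2 [240.06903871 165.85036753]
((126.10781860351562, 226.8013916015625), (70.20533752441406, 73.47235107421875), 73.49564361572266) [[0.621 0.432 0.008]
 [0.665 0.277 0.008]
 [0.514 0.232 0.008]
 [0.472 0.384 0.008]] [0.56779363 0.33151312 0.008     ]
```

Heights agree with the text to a few mm (tang top 0.226 against 0.229, tang 46 mm wide), the free arm's yaw is about -3.7°, and the mat is at (0.568, 0.331). Now I'll take the block by its tang.

```bash
python3 - <<'E'
from h import *
dn=quat((0,0,-1),(0,1,0))
command_gripper(1.0)
move_pose((.45,-.28,.40),dn); move_pose((.548,-.328,.30),dn)
print(movel((.548,-.328,.186),v=.1,until_force=6),get_tcp_pos())
f0=np.array(get_ft_force()); command_gripper(0.0)
print("grip",get_grip_width()*88,get_finger_force(),get_tcp_pos(),np.array(get_ft_force())-f0)
x,y,z=get_tcp_pos()
movel((x,y,z+.021),v=.05); wait(.2); print("lift df",np.array(get_ft_force())-f0,get_grip_width()*88)
c,im=snap("l1")
cv2.imwrite("pics/a3.png",cv2.resize(im[:,:,::-1],(480,360))); print(get_time())
E
```

```text
False [ 0.54844717 -0.32828901  0.18674357]
grip 45.59767954227208 29.998752772808075 [ 0.54804148 -0.32810455  0.18606542] [-0.42332262 -0.1348872  -0.38061415]
lift df [-0.11238689 -0.37232916 -3.4021108 ] 45.7175223438964
10.05
```

View pics/a3.png

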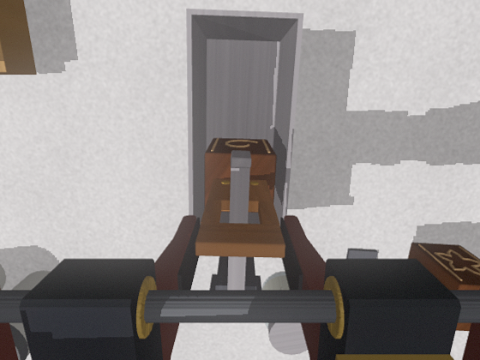

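The tang is held, 3 N is being carried, and the bar runs through the middle of the slot at (240,190), clear of its edges. Next I draw it over the stop with force guards, lift it out and stand it on the mat.

```bash
python3 - <<'E'
from h import *
x,y,z=get_tcp_pos()
hit=movel((x-.083,y+.003,z),v=.08,until_force=5); print("draw hit",hit,get_tcp_pos())
if not hit:
    hit=movel((x-.083,y+.003,z+.13),v=.12,until_force=6); print("lift hit",hit,get_tcp_pos(),np.array(get_ft_force()))
if not hit:
    zg=.186; yw=.26; q=quat((0,0,-1),(-np.sin(yw),np.cos(yw),0))
    movel((.52,0,z+.14),v=.3); move_pose((.567,.331,z+.11),q); 
    movel((.567,.331,zg-.012+.03),v=.15); wait(.2)
    hit=movel((.567,.331,zg-.012-.012),v=.025,until_force=3); print("down",hit,get_tcp_pos(),get_grip_width()*88,get_time())
    snap("m1")
E
```

```text
draw hit False [ 0.46532437 -0.32511884  0.2067901 ]
lift hit False [ 0.46448193 -0.32469854  0.3357923 ] [ 0.13799483 -0.23128029 -2.84822658]
down True [0.56694402 0.33076299 0.17401073] 45.98024499569605 17.2167
```

It touched down at exactly the expected height (0.174). Now I release it, back off, and check from the leaning side before the body grasp.

```bash
python3 - <<'E'
from h import *
command_gripper(0.75); wait(.5)
x,y,z=get_tcp_pos(); movel((x,y,.32),v=.15); command_gripper(1.0)
movel((.45,.28,.36),v=.25)
yw=.26;L=np.pi/4; d=np.array([np.sin(L)*np.cos(yw),np.sin(L)*np.sin(yw),-np.cos(L)]); q=quat(d,(-np.sin(yw),np.cos(yw),0))
G=np.array([.567,.331,.057])-.006*np.array([np.cos(yw),np.sin(yw),0])
for b in (.14,.11,0): 
    j=inverse_kinematics(G+(.019-b)*d,q); print(b,None if j is None else np.round(j,2))
try: move_pose(G+(.019-.14)*d,q)
except MotionError as e: print("ERR",e)
c,im=snap("m2"); print(get_time(),get_tcp_pos(),get_joint_pos())
cv2.imwrite("pics/a4.png",cv2.resize(im[:,:,::-1],(480,360)))
top=cam("top"); im=read_camera("top"); cv2.imwrite("pics/top1.png",im[:,:,::-1])
E
```

```text
0.14 [0.74 0.35 2.3  4.12 0.41 0.99]
0.11 [0.72 0.42 2.27 4.01 0.42 1.08]
0 [0.64 0.65 2.13 3.76 0.47 1.28]
24.1417 [0.47877406 0.3076297  0.14278543] [0.74196041 0.35014187 2.30142869 4.12011578 0.40620672 0.98611202]
```

View pics/a4.png

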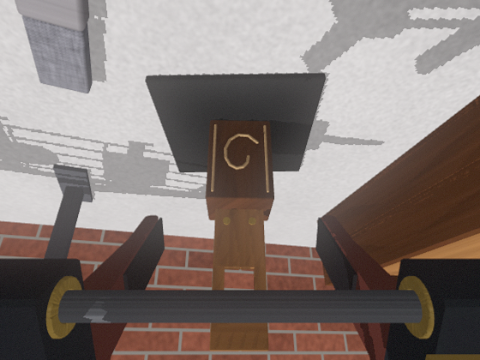

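The block stands upright on the mat at (240,160), centred between the open fingers. I'll take it by the body and carry it to just in front of the free arm.

```bash
cat >> h.py <<'E'
def lean(yw,L=np.pi/4):
    d=np.array([np.sin(L)*np.cos(yw),np.sin(L)*np.sin(yw),-np.cos(L)]); return d,quat(d,(-np.sin(yw),np.cos(yw),0))
def tcp_for(center,yw):
    """TCP for block centre when gripped 6 mm before and 4 mm above it"""
    d,_=lean(yw); return np.array(center)+[-.006*np.cos(yw),-.006*np.sin(yw),.004]+.019*d
YH=-.065; STOP=np.array([.645,.066,.225])
def hang(s,raise_): return tcp_for(STOP+np.array([s*np.cos(YH),s*np.sin(YH),raise_-.138]),YH)
E
python3 - <<'E'
from h import *
d,q=lean(.26); p=tcp_for((.567,.331,.053),.26)
hit=movel(p,v=.1,until_force=8); print(hit,get_tcp_pos()-p)
if not hit:
    f0=np.array(get_ft_force()); command_gripper(0.0); print(get_grip_width()*88,get_finger_force(),np.array(get_ft_force())-f0)
    movel(p+[0,0,.06],v=.1); wait(.2); print("lift",np.array(get_ft_force())-f0,get_grip_width()*88)
    _,qh=lean(YH)
    for s,r in ((-.09,.02),(-.06,.021),(.045,.021),(.045,0)):
        j=inverse_kinematics(hang(s,r),qh); print(s,r,hang(s,r).round(3),None if j is None else np.round(j,2))
    try:
        movel((.50,.26,p[2]+.07),v=.15); move_pose(hang(-.09,.021),qh)
    except MotionError as e: print("ERR",e)
    c,im=snap("f3"); cv2.imwrite("pics/a5.png",np.hstack([cv2.resize(im[:,:,::-1],(400,300)),cv2.resize(read_camera("scene")[130:280,200:400,::-1],(400,300))]))
    print(get_time(),get_tcp_pos(),get_joint_pos())
E
```

```text
False [-2.03324025e-04  2.99266574e-05  3.88772029e-04]
62.5024914677363 29.883984625339508 [-0.75800774 -0.32303073  2.70026989]
lift [ 0.51034223  0.14443817 -0.81059051] 62.12925153052349
-0.09 0.02 [0.563 0.071 0.098] [0.22 0.47 2.34 3.6  0.47 1.36]
-0.06 0.021 [0.593 0.069 0.099] [0.2  0.48 2.28 3.6  0.43 1.33]
0.045 0.021 [0.697 0.063 0.099] [0.14 0.55 2.07 3.67 0.29 1.21]
0.045 0 [0.697 0.063 0.078] [0.14 0.6  2.07 3.6  0.33 1.28]
28.95 [0.5626068  0.07264228 0.09866054] [0.22473241 0.46352897 2.33918528 3.60172193 0.46849122 1.36059694]
```

View pics/a5.png

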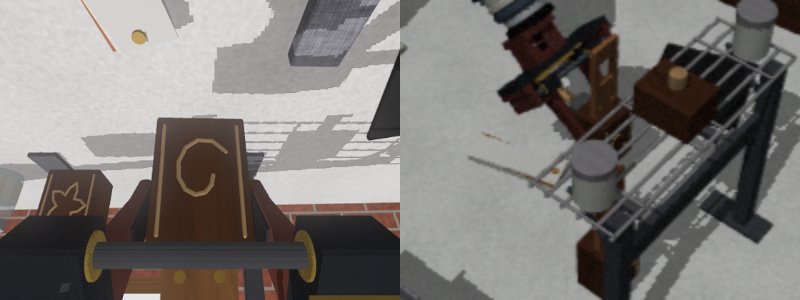

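The block hangs upright in the gripper, but the wrist camera cannot see the stop past it. I'll check the tang against the stop in the top and scene cameras.

```bash
python3 - <<'E'
from h import *
t=cam("top"); s=cam("scene")
a=read_camera("top")[130:230,190:290,::-1]; b=read_camera("scene")[120:220,250:350,::-1]
np.savez("pics/c.npz",tK=t[0],tT=t[1],sK=s[0],sT=s[1])
cv2.imwrite("pics/a6.png",cv2.convertScaleAbs(np.hstack([cv2.resize(i,(400,400),interpolation=cv2.INTER_CUBIC) for i in (a,b)]),alpha=1.5))
sl=STOP+np.array([-.09*np.cos(YH),-.09*np.sin(YH),.021])
yv=np.array([-np.sin(YH),np.cos(YH),0])*.023
for n,X in (("tangtopL",sl+[0,0,.026]+yv),("tangtopR",sl+[0,0,.026]-yv),("slot",sl),("stoptop",STOP+[0,0,.014])):
    print(n,((proj(t,X)-(190,130))*4).round(),((proj(s,X)-(250,120))*4+(400,0)).round())
E
```

```text
tangtopL [127. 343.] [629. 110.]
tangtopR [238. 348.] [583. 148.]
slot [187. 353.] [606. 159.]
stoptop [199. 151.] [718. 231.]
```

View pics/a6.png

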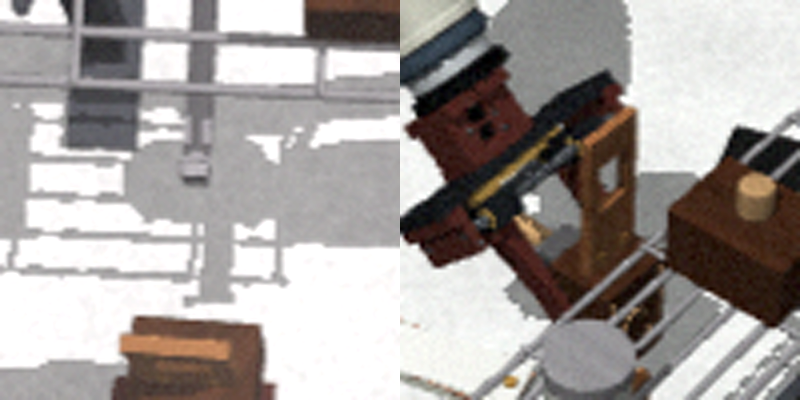

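In the top view the tang's top edge runs from (121,343) to (230,346), where I predicted (127,343) to (238,348). The stop is at column 196 against a predicted 199, so the block sits about 1.7 mm too far to +y. The tang is upright and its yaw is right. I'll correct by that amount and slide it on with force guards.

```bash
python3 - <<'E'
from h import *
dy=np.array([0,-.0015,0]); _,qh=lean(YH)
movel(hang(-.06,.021)+dy,v=.08); wait(.2); f0=np.array(get_ft_force())
hit=movel(hang(.04,.021)+dy,v=.06,until_force=5); print("in",hit,get_tcp_pos()-hang(.04,.021),np.array(get_ft_force())-f0)
if not hit:
    wait(.2); f0=np.array(get_ft_force())
    hit=movel(hang(.04,-.008)+dy,v=.025,until_force=2.5); print("down",hit,"raise left",get_tcp_pos()[2]-hang(.04,0)[2],np.array(get_ft_force())-f0)
t=read_camera("top")[100:200,190:290,::-1]; b=read_camera("scene")[120:220,250:350,::-1]
cv2.imwrite("pics/a7.png",cv2.convertScaleAbs(np.hstack([cv2.resize(i,(400,400),interpolation=cv2.INTER_CUBIC) for i in (t,b)]),alpha=1.5))
print(get_time(),get_grip_width()*88)
E
```

```text
in False [-0.00033654 -0.0014364  -0.00012314] [ 0.50011543  1.52582661 -0.26523927]
down True raise left 0.00011094641763312318 [-0.63281515  1.28222081  5.49213229]
32.7 62.48109136180847
```

View pics/a7.png

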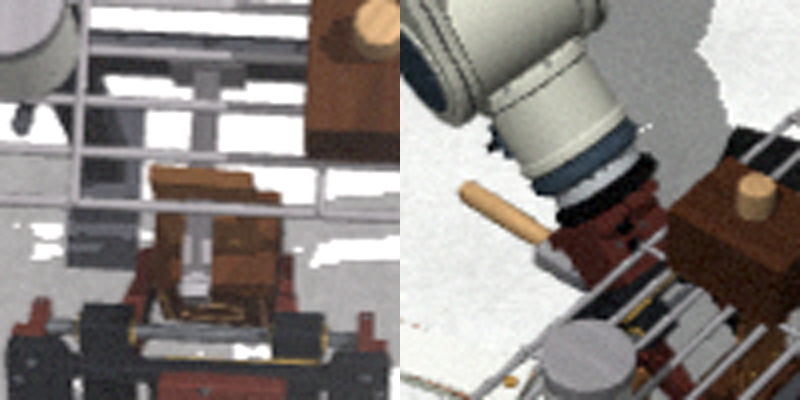

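The block rests on the bar at the nominal height. The bar comes out in front through the slot, with the stop at (195,285) in the crop. Now I release it and back out along the tool axis.

```bash
python3 - <<'E'
from h import *
d,_=lean(YH)
command_gripper(1.0); wait(.5); p=np.array(get_tcp_pos()); print(get_finger_force(),get_ft_force())
print(movel(p-.05*d,v=.05,until_force=5)); movel(p-.15*d,v=.12); wait(1.5)
c,im=snap("e1"); print(get_time(),get_finger_force())
t=read_camera("top")[100:200,190:290,::-1]
cv2.imwrite("pics/a8.png",cv2.convertScaleAbs(np.hstack([cv2.resize(t,(400,400)),cv2.resize(im[:,:,::-1],(400,400))]),alpha=1.3))
E
```

```text
0.0 [ 0.41695889 -0.03155157  0.03566684]
False
37.4833 0.0
```

View pics/a8.png

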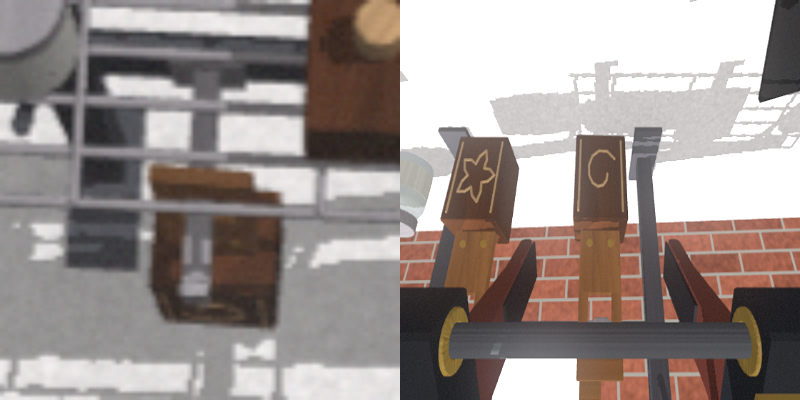

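The block hangs on the bar, upright and clear of the gripper, next to the undisturbed second block at (485,190).

```bash
python3 -c "
from station import *
wait(1.0); print(job_done())"
```

```text
the job is handed in; nothing more can be done
None
```

The block was stood upright on the mat, let go, taken again by its body and hung about 40 mm behind the free arm's stop; it looked still in the last pictures, and I handed the job in at about 38.5 s, with no verdict returned.

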